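Set the stirrer four clicks up and start it

TASK

On the stirrer with the blue dial, push the dial's bar round from one side with the fingertips, without pinching it, clockwise seen from above by exactly four clicks: never back and never past the fourth click. Then press that stirrer's green button fully in and let it go. Leave the other stirrer and all the glassware and things around as they are.

Things in the scene. Friction and masses are not known exactly. Their poses are not given: they have to be found in the camera images.
- blue_dial_bar (a point): On the vertical axis of the blue dial, half-way up its bar. Black disc, 30 mm radius, its top 11 mm below this point, with a straight blue bar across it: 64 long, 12 wide, reaching 11 mm below and above this point. The x axis here lies along the bar and turns with it, z up; a white line marks the -x half. The stirrer's flat top is 26 mm below.
- blue_dial (a joint): Turn of the blue dial, rad: 0 at the start (in a click), growing clockwise seen from above. 16 clicks a turn, 0.3927 rad apart, no end stop. It takes up to about 0.1 N m (some 4 N near the bar's end), most a quarter click past a stop; once half-way to the next stop it snaps on to it, ahead of a slow finger, and stays there.
- blue_button_top (a point): Centre of the top of the green button of the stirrer with the blue dial: 13 mm radius, pressed straight down, travel 6 mm, fully in at about 4 N, springs back when let go; no click.
- blue_button (a joint): Travel of that button in m: 0 out, 0.006 fully in
- blue_stirrer: The stirrer to be set, with the blue dial; fixed white box 200 (x) x 170 (y) x 60 mm high, origin under its centre, x from its front (control) side to its back, z up. Dial on top at x -60, y +30 mm, green button at x -60, y -55 mm; behind them a white round plate (65 mm radius, top at z 66 mm) carries a loose dish.
- orange_stirrer: The other stirrer, with an orange dial, to be left alone; fixed white box 200 (x) x 170 (y) x 60 mm high, origin under its centre, x from its front (control) side to its back, z up. Dial on top at x -60, y +30 mm, green button at x -60, y -55 mm; behind them a white round plate (65 mm radius, top at z 66 mm) carries a loose dish.
- orange_dial (a joint): Turn of the orange dial in rad, 0 at the start; leave alone
- orange_button (a joint): Travel of the other stirrer's green button in m; leave alone
- blue_dish: Loose low glass dish, 45 mm rim radius, 40 mm high, on the plate of the stirrer with the blue dial; origin under its centre
- orange_dish: Loose glass dish of the same size on the other stirrer's plate; origin under its centre
- beaker: Loose glass beaker, 33 mm radius, 85 mm high, on the robot's left; origin under its centre
- amber_bottle: Loose amber bottle, 33 mm radius, 150 mm high, beyond the stirrers; origin under its centre
- sample_jar: Loose white jar with a red lid, 28 mm radius, 70 mm high, beyond the stirrers; origin under its centre
- vial_rack: Loose blue vial rack, 60 x 140 mm, 82 mm high with its vials, on the robot's right; origin under its centre
- spatula: Loose spatula 180 mm long lying flat on the bench, on the robot's left

How it is judged (in metres and radians):
On the way, in this order (a step that is already met when the one before it is completed fails the run):
1. the blue dial rests in the fourth click clockwise (value of joint blue_dial between 1.4708 and 1.6708 rad and value of joint blue_button below 0.002 m), for 0.2 s.
2. the green button of that stirrer is pressed fully in (value of joint blue_button above 0.0048 m), for 0.05 s.
At the end, for the whole second after the job is handed in: The blue dial is at rest in the fourth click clockwise of its start (1.571 rad, within 0.1), its green button out again after being pressed; the other stirrer's dial (within 0.1 rad) and button are as they were and no loose thing has moved 15 mm (value of joint blue_dial between 1.4708 and 1.6708 rad and velocity of joint blue_dial between -0.05 and 0.05 rad/s and value of joint each of blue_button, orange_button below 0.0015 m and value of joint orange_dial between -0.1 and 0.1 rad and distance of each of blue_dish, orange_dish, beaker, amber_bottle, sample_jar, vial_rack, spatula from where it was at the start of the episode below 0.015 m); the robot touches nothing.
It fails at once if the blue bar is pinched: the fingers press on both of its long sides at once (contact force between the fingers and blue_dial_c1 above 1.5 N and contact force between the fingers and blue_dial_c2 above 1.5 N).
It fails at once if the blue dial is turned half a click past the fourth click, or half a click back from its start (value of joint blue_dial above 1.7671 rad or value of joint blue_dial below -0.1963 rad).
It fails at once if the green button is pressed before the fourth click (value of joint blue_button above 0.003 m and value of joint blue_dial below 1.4137 rad).
It fails at once if the other stirrer's dial or button is worked (value of joint orange_dial above 0.19 rad or value of joint orange_dial below -0.19 rad or value of joint orange_button above 0.003 m).
It fails at once if a loose thing is lifted, carried or moved by 20 mm (distance of any of blue_dish, orange_dish, beaker, amber_bottle, sample_jar, vial_rack, spatula from where it was at the start of the episode above 0.02 m).
It also fails if it takes over 48 s, if anything falls off the work surface, if the arm or the gripper's body presses on something with over 40 N, if the wrist force passes 120 N, or if a joint passes its speed limit or range.

ROBOT

A 7-joint arm with a two-finger parallel gripper is mounted at the origin on the work surface. World frame = base frame: x ahead of the robot, y to its left, z up, the work surface at z = 0. Lengths are in m, angles in degrees, forces in N, time in s.
With the tool pointing down it reaches from about 0.425 to 0.875 m from the base axis. Payload 4.7 kg.
Tool frame: the origin (TCP) lies between the finger pads; the fingertips stand 8 mm ahead of it and the grasp point (between the pads) lies 11 mm behind it; z points along the fingers, y is the line along which they close (so a half turn about z gives the same grasp; the last joint's range is limited). The gripper opens to 87 mm and grips with 3 to 60 N. Pads are 19 mm wide; open, the fingers measure 117 mm over their backs; the gripper's body (75 mm by 190 mm) begins 51 mm behind the grasp point.
Start: joints at [-68.405, 18.392, -4.016, 83.108, 1.295, 78.541, -3.26], TCP at [0.231, 0.608, 0.231] pointing down, gripper open.
Joint ranges: [-163.93, 163.93], [-17.29, 119.83], [-79.2, 71.16], [3.27, 140.29], [-89.18, 269.18], [5.43, 117.66], [-154.24, 154.24]. Speed limits (degrees/s): [147.25, 147.25, 180, 180, 180, 180, 180].

INTERFACE

Orientations are given as [roll, pitch, yaw] about the fixed x, y, z axes, in that order (R = Rz(yaw) Ry(pitch) Rx(roll)).
In Python, from cell import env, viewer gives the robot as it stands. The module is installed in compiled form; this text tells all that it offers.
- The arm moves only by the tool arm_command, never from a script. Its argument "series" is a list of rows, each a list of 2 entries, a list of its own where there are three numbers: the shift along the tool's x, y, z in mm, then the turn about the tool's z in rad. A call has exactly 5 rows; each row is the pose to reach, as a shift and turn from the pose commanded when the call began, along the tool's axes at that moment; what a row does not reach only later rows make up. A row lasts 1/10 s, in which the tool goes at most 50 mm and 8.59 degrees, less where a joint would pass 70% of its speed; a pose out of reach is approached as far as the arm can. A call with a gripper value outside its range is refused whole. "grip" is the gripper command: -1 is fully open, 1 is shut, values between are in proportion, set as the call begins (left out, the last holds). The fingers move at their own pace and stop on an object; "grip_force" is the grip in N (left out, the last holds). Time passes only in rows, so rows that repeat a pose let the fingers close, or fill a call up. It gives the time, the measured TCP pose, the force, the opening and the grip force at its end, in the units of the state.
- env.get_obs(): the state, without advancing time (a new reading comes with each control period).
- viewer.read_camera(name): name is "scene" or "side" or "wrist"; returns (picture, depth): 420x560x3 uint8, blue, green, red; 420x560 float32, m along the optical axis (not along the pixel's ray), 0 where there is no reading.
- viewer.calibration(name): a dict with "K" (3x3 intrinsics, pixels), "T" (4x4, takes a point from camera to world coordinates); the wrist camera has in their place "hand_eye" (4x4, takes a point from camera to tool coordinates, whose origin is the TCP and whose axes are the flange's). Camera axes: x right, y up, looking along -z (the intrinsics and any distortion apply to the point x, -y, -z); pixel columns grow to the right and rows downward; lengths in m; the calibration is good to about 2 mm. A picture is of the moment at which its call begins: read the wrist's pose just before it. calibration takes no time and is no camera call.
- env.sign_off(): hands the job in; it is judged then, once.
The state is a dict: "time_s": time; "qpos": joint angles; "joint_velocities": joint speeds; "effort": joint torques, N m; "tool_pos": TCP position; "tool_rot": TCP orientation; "force": force on the tool from outside, world axes, zero at the start; "wrist_torque": the same for the moment, N m; "grip_width": finger opening in m; "grasp_force": force on a finger pad.
Only numpy, scipy, OpenCV 4.12 (cv2) and the standard library are available. Lean on these libraries where they do the work, as an engineer would, in place of code of your own. Each camera call takes 0.05 s, during which the arm holds its last target. There are 200 camera calls.

## Working session

There is one attempt and no reset: what is moved stays moved. The work goes in short steps, Python scripts to look and compute and a tool call to move; the robot and the scene stay as the last step left them, time stands still between calls to the robot, and variables do not carry over. Pictures are saved under pics/ and viewed, at most 10 in all, crops included, and the job is handed in when it is done.

Besides the shell and the picture viewer there is one more tool, called after "Call:" as name([rows], argument=value, ...), one row to a line, values as JSON. arm_command: Moves the arm, as the interface text tells. Its arguments: {"type":"object","properties":{"series":{"type":"array"},"grip":{"type":"number"},"grip_force":{"type":"number"}},"required":["series"]}

```bash
mkdir -p pics
python3 - <<'E'
from cell import env, viewer
import cv2, numpy as np
o=env.get_obs(); print(o)
for n in ("scene","side"):
    p,d=viewer.read_camera(n); cv2.imwrite(f"pics/{n}0.png",p); np.savez(f"{n}0.npz",p=p,d=d)
    print(n,viewer.calibration(n))
print(viewer.calibration("wrist"))
E
```

```text
{'time_s': 0.0, 'qpos': array([-68.40626269,  18.43832311,  -4.01818284,  83.17448579,
         1.29615587,  78.54139002,  -3.25887846]), 'joint_velocities': array([-0.00592499, -0.04116015,  0.08564923,  0.07269459,  0.07242506,
       -0.01128615, -0.01656408]), 'effort': array([ 4.82808025e-05, -4.91281736e+01, -4.03738786e-01, -3.12536788e+01,
       -6.39250455e-02,  4.34551982e-02,  1.73414060e-04]), 'tool_pos': array([0.230505  , 0.60717878, 0.22947387]), 'tool_rot': array([-1.79891121e+02,  6.07613040e-03,  1.59219877e+02]), 'force': array([-0.55919063,  0.46618095, -0.92798619]), 'wrist_torque': array([-0.00113625, -0.00082026, -0.00552006]), 'grasp_force': 0.0, 'grip_width': 0.08719839595748079}
scene {'K': array([[532.05928704,   0.        , 280.44107069],
       [  0.        , 532.05928704, 215.77145021],
       [  0.        ,   0.        ,   1.        ]]), 'T': array([[ 0.16553169, -0.7144107 ,  0.67986514,  1.64584929],
       [ 0.98605733,  0.10798586, -0.12660964, -0.20720769],
       [ 0.01703546,  0.69134391,  0.72232499,  1.23967343],
       [ 0.        ,  0.      
[... 264 characters left out ...]

       [-0.44964669,  0.51874687, -0.72713103, -0.86234143],
       [ 0.01494263,  0.81832298,  0.57456437,  0.7741125 ],
       [ 0.        ,  0.        ,  0.        ,  1.        ]])}
{'K': array([[309.443123  ,   0.        , 278.99056352],
       [  0.        , 309.443123  , 208.90411345],
       [  0.        ,   0.        ,   1.        ]]), 'hand_eye': array([[ 1.24152463e-03,  9.58040968e-01,  2.86628614e-01,
         7.83312916e-02],
       [ 9.99999188e-01, -1.10703695e-03, -6.31258925e-04,
        -1.77780451e-03],
       [-2.87463445e-04,  2.86629165e-01, -9.58041564e-01,
        -1.54947744e-01],
       [ 0.00000000e+00,  0.00000000e+00,  0.00000000e+00,
         1.00000000e+00]])}
```

View pics/scene0.png

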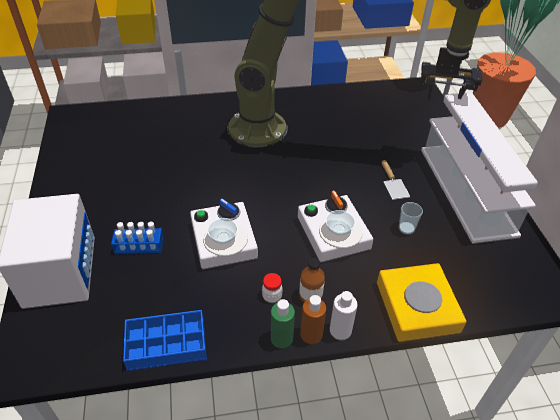

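View pics/side0.png

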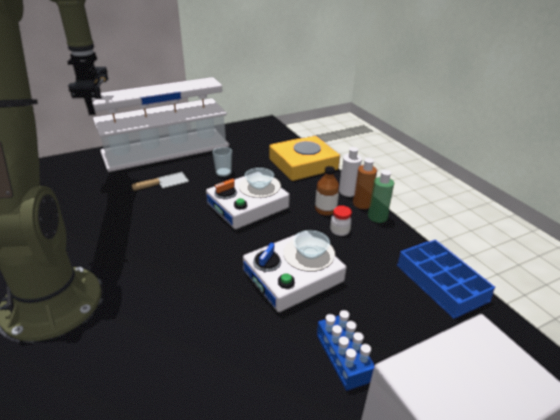

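The scene view shows the blue dial at about (229,208) with its green button at (201,215). The orange stirrer is at (335,225). In the side view the blue bar is at (267,254) and its button at (287,281). Next I measure these in both views.

```bash
cat > h.py <<'E'
import numpy as np, cv2
from cell import env, viewer
from scipy.spatial.transform import Rotation as R
def pose(o):
    T=np.eye(4); T[:3,:3]=R.from_euler('xyz',o['tool_rot'],degrees=True).as_matrix(); T[:3,3]=o['tool_pos']; return T
def ray(K,T,u,v,z):
    d=T[:3,:3]@np.array([(u-K[0,2])/K[0,0],-(v-K[1,2])/K[1,1],-1.]); c=T[:3,3]; return c+d*(z-c[2])/d[2]
def pts(K,T,d,m):
    v,u=np.nonzero(m&(d>0)); z=d[v,u]
    return (T[:3,:3]@np.stack([(u-K[0,2])/K[0,0]*z,-(v-K[1,2])/K[1,1]*z,-z])).T+T[:3,3]
def mask(p,lo,hi,roi=None):
    m=cv2.inRange(cv2.cvtColor(p,cv2.COLOR_BGR2HSV),lo,hi)>0
    if roi: k=np.zeros_like(m); x0,y0,x1,y1=roi; k[y0:y1,x0:x1]=1; m&=k
    return m
BLUE=((105,120,60),(130,255,255)); GREEN=((50,100,40),(85,255,255)); WHITE=((0,0,150),(180,60,255))
E
python3 - <<'E'
from h import *
for n,rb,rg,rw in (("scene",(212,190,245,225),(190,205,212,225),(185,195,262,270)),("side",(250,235,285,270),(272,270,300,292),(235,225,350,310))):
    f=np.load(n+"0.npz"); c=viewer.calibration(n); K,T=c['K'],c['T']
    for nm,m in (("bar",mask(f['p'],*BLUE,rb)),("but",mask(f['p'],*GREEN,rg)),("box",mask(f['p'],*WHITE,rw))):
        P=pts(K,T,f['d'],m); print(n,nm,m.sum(),np.round(np.percentile(P,[2,50,98],axis=0),3).tolist())
        if nm=="bar":
            t=P[P[:,2]>.088][:,:2]; print(len(t)); print(cv2.minAreaRect(t.astype(np.float32)))
        if nm=="box":
            t=P[abs(P[:,2]-.06)<.006]; print(len(t)); print(cv2.minAreaRect(t[:,:2].astype(np.float32)), np.median(t[:,2]))
        if nm=="but": print(ray(K,T,*(np.argwhere(m).mean(0)[::-1]),np.percentile(P[:,2],60)))
E
```

```text
scene bar 130 [[0.471, -0.179, 0.071], [0.501, -0.155, 0.089], [0.523, -0.134, 0.1]]
70
((0.4972412586212158, -0.15591290593147278), (0.06318608671426773, 0.015291090123355389), 38.54457092285156)
scene but 50 [[0.497, -0.253, 0.07], [0.508, -0.241, 0.079], [0.518, -0.23, 0.084]]
[ 0.5098518  -0.24130145  0.08014024]
scene box 2334 [[0.468, -0.264, 0.053], [0.593, -0.184, 0.063], [0.662, -0.098, 0.105]]
1441
((0.5635117292404175, -0.1802367866039276), (0.2102069854736328, 0.1680120825767517), 5.73807430267334) 0.06015756246652537
side bar 154 [[0.465, -0.178, -0.0], [0.493, -0.16, 0.089], [0.56, -0.031, 0.098]]
81
((0.49339041113853455, -0.15623898804187775), (0.06570473313331604, 0.013123304583132267), 37.904144287109375)
side but 91 [[0.489, -0.253, 0.07], [0.499, -0.246, 0.08], [0.511, -0.233, 0.083]]
[ 0.49755377 -0.24705754  0.08082435]
side box 3230 [[0.456, -0.267, 0.053], [0.564, -0.203, 0.062], [0.654, -0.105, 0.105]]
2079
((0.559090256690979, -0.1790953278541565), (0.20871631801128387, 0.17207205295562744), 5.603116035461426) 0.060004144965629114
```

```bash
cat >> h.py <<'E'
def go(x,y,z,yaw):
    """increment (mm in tool axes, rad cw) from measured pose to a world target"""
    o=env.get_obs(); T=pose(o)
    s=T[:3,:3].T@(np.array([x,y,z])-T[:3,3])*1000
    dy=(o['tool_rot'][2]-yaw+180)%360-180
    return np.round(s,1), round(np.radians(dy),3)
E
python3 - <<'E'
from h import *
for n in ("scene","side"):
    f=np.load(n+"0.npz"); c=viewer.calibration(n)
    P=pts(c['K'],c['T'],f['d'],np.ones(f['d'].shape,bool))
    for zlo,zhi in((.1,.16),(.16,.25)):
        for xr,yr in (((.3,.9),(.3,.9)),((.3,.9),(-.4,.3))):
            s=(P[:,2]>zlo)&(P[:,2]<zhi)&(P[:,0]>xr[0])&(P[:,0]<xr[1])&(P[:,1]>yr[0])&(P[:,1]<yr[1])
            print(n,zlo,xr,yr,s.sum(), np.round(np.percentile(P[s],[1,50,99],axis=0),3).tolist() if s.sum() else '')
for t in ((.36,.33,.23,128),(.485,-.15,.20,128),(.48,-.21,.20,128)): print(t,go(*t))
E
```

```text
scene 0.1 (0.3, 0.9) (0.3, 0.9) 3309 [[0.306, 0.577, 0.101], [0.561, 0.621, 0.141], [0.681, 0.731, 0.148]]
scene 0.1 (0.3, 0.9) (-0.4, 0.3) 646 [[0.559, -0.224, 0.1], [0.792, 0.039, 0.107], [0.898, 0.202, 0.153]]
scene 0.16 (0.3, 0.9) (0.3, 0.9) 3267 [[0.305, 0.604, 0.211], [0.522, 0.647, 0.237], [0.682, 0.706, 0.243]]
scene 0.16 (0.3, 0.9) (-0.4, 0.3) 0 
side 0.1 (0.3, 0.9) (0.3, 0.9) 2690 [[0.303, 0.576, 0.101], [0.474, 0.606, 0.143], [0.67, 0.734, 0.148]]
side 0.1 (0.3, 0.9) (-0.4, 0.3) 930 [[0.559, -0.224, 0.1], [0.785, 0.026, 0.108], [0.9, 0.204, 0.151]]
side 0.16 (0.3, 0.9) (0.3, 0.9) 1891 [[0.304, 0.603, 0.173], [0.478, 0.622, 0.238], [0.67, 0.703, 0.242]]
side 0.16 (0.3, 0.9) (-0.4, 0.3) 0 
(0.36, 0.33, 0.23, 128) (array([-219.4, -213.3,   -0. ]), np.float64(0.545))
(0.485, -0.15, 0.2, 128) (array([-506.6, -617.6,   30.7]), np.float64(0.545))
(0.48, -0.21, 0.2, 128) (array([-523.2, -675.5,   30.8]), np.float64(0.545))
```

Call:
arm_command([
  [[-14,-37,0],0],
  [[-30,-79,0],0],
  [[-65,-114,0],0.1],
  [[-100,-149,0],0.2],
  [[-134,-184,0],0.3],
], grip=1, grip_force=10)

```text
time_s: 0.6
tool_pos: [0.2911, 0.386, 0.2302]
tool_rot: [-180.0, 0.0, 141.8]
force: [1.9, -0.6, 0.4]
grip_width: 0.0551
grasp_force: 0.0
```

Run:
```python
from h import *
o=env.get_obs();print(o['tool_pos'],o['tool_rot'],o['grip_width'])
for t in ((.38,.29,.23,128),(.42,.20,.23,128),(.48,-.21,.18,128)): print(t,go(*t))
```

```text
[0.29109559 0.38596869 0.23019107] [-1.79984444e+02  7.96065223e-03  1.41806399e+02] 0.0550569272004431
(0.38, 0.29, 0.23, 128) (array([-129.2,  -20.5,    0.2]), np.float64(0.241))
(0.42, 0.2, 0.23, 128) (array([-2.163e+02, -6.650e+01,  2.000e-01]), np.float64(0.241))
(0.48, -0.21, 0.18, 128) (array([-517. , -351.6,   50.4]), np.float64(0.241))
```

Call:
arm_command([
  [[-43,-7,0],0.1],
  [[-86,-14,0],0.2],
  [[-129,-22,0],0.24],
  [[-172,-44,0],0.24],
  [[-216,-66,0],0.24],
])

```text
time_s: 1.1
tool_pos: [0.4208, 0.2014, 0.2302]
tool_rot: [-180.0, -0.0, 128.3]
force: [0.5, -0.1, 0.7]
grip_width: 0.0143
grasp_force: 0.0
```

Run:
```python
from h import *
o=env.get_obs();print(o['tool_pos'],o['tool_rot'],o['grip_width'])
for t in ((.45,.0,.2,128),(.49,-.19,.18,128)): print(t,go(*t))
```

```text
[0.42077637 0.20144998 0.23024672] [-1.79982520e+02 -1.89479763e-03  1.28299780e+02] 0.014345480482571043
(0.45, 0.0, 0.2, 128) (array([-176.2, -101.9,   30.3]), np.float64(0.005))
(0.49, -0.19, 0.18, 128) (array([-350.1, -188.3,   50.3]), np.float64(0.005))
```

Call:
arm_command([
  [[-36,-20,6],0],
  [[-72,-40,12],0],
  [[-106,-60,18],0],
  [[-141,-81,24],0],
  [[-176,-102,30],0],
])

```text
time_s: 1.6
tool_pos: [0.449, 0.0002, 0.2001]
tool_rot: [180.0, -0.0, 128.3]
force: [0.6, 0.2, 0.1]
grip_width: 0.0002
grasp_force: 0.0
```

Call:
arm_command([
  [[-38,-19,5],0],
  [[-76,-38,10],0],
  [[-112,-57,15],0],
  [[-146,-73,18],0],
  [[-174,-86,20],0],
])

```text
time_s: 2.1
tool_pos: [0.4892, -0.1903, 0.1803]
tool_rot: [-180.0, 0.0, 128.2]
force: [1.0, -0.2, -0.5]
grip_width: 0.0002
grasp_force: 0.0
```

Run:
```python
from h import *
o=env.get_obs();print(o['tool_pos'],o['tool_rot'],o['grip_width'],o['qpos'])
p,d=viewer.read_camera("wrist"); cv2.imwrite("pics/w1.png",p); c=viewer.calibration("wrist"); K=c['K'];T=pose(o)@c['hand_eye']
np.savez("w1.npz",p=p,d=d,T=T)
for nm,r in (("bar",BLUE),("but",GREEN)):
    m=mask(p,*r); n,l,s,ce=cv2.connectedComponentsWithStats(m.astype(np.uint8))
    for i in range(1,n):
        if s[i,4]>80:
            P=pts(K,T,d,l==i); z=np.percentile(P[:,2],[5,50,95]) if len(P) else None
            print(nm,s[i],ce[i].round(1),z, ray(K,T,*ce[i],.097 if nm=="bar" else .08).round(4))
            if len(P): print(cv2.minAreaRect(P[:,:2][P[:,2]>z[2]-.006].astype(np.float32)))
```

```text
[ 0.48919348 -0.19031929  0.18027095] [-1.79986732e+02  7.87772236e-03  1.28186106e+02] 0.0002310347763622003 [-24.06382262   5.49893281  45.21185617 106.09909643  -4.13217139
  70.06884654  60.61278127]
bar [213 110  84 133 364] [255.9 174.1] [0.048471   0.04981995 0.05464494] [ 0.4529 -0.1751  0.097 ]
((0.45592138171195984, -0.19074729084968567), (0.0021257945336401463, 0.14878793060779572), 5.679140090942383)
bar [ 272  177   80   19 1150] [313.  186.5] [0.08659343 0.09731281 0.09861567] [ 0.4941 -0.1551  0.097 ]
((0.49413782358169556, -0.1569843292236328), (0.06248827651143074, 0.01288374699652195), 37.59790802001953)
bar [401 417  82   3 238] [442.8 418. ] [0.00578143 0.03425629 0.05023792] [ 0.7501 -0.2566  0.097 ]
((0.7055601477622986, -0.22527939081192017), (0.02155415713787079, 0.2915187478065491), 71.62799072265625)
but [245 247  17   9 132] [253.9 251.3] [0.07682974 0.08159456 0.24790511] [ 0.4945 -0.2353  0.08  ]
((0.45937904715538025, -0.1675255298614502), (0.004657746758311987, 0.0006496789865195751), 42.27344512939453)
```

View pics/w1.png

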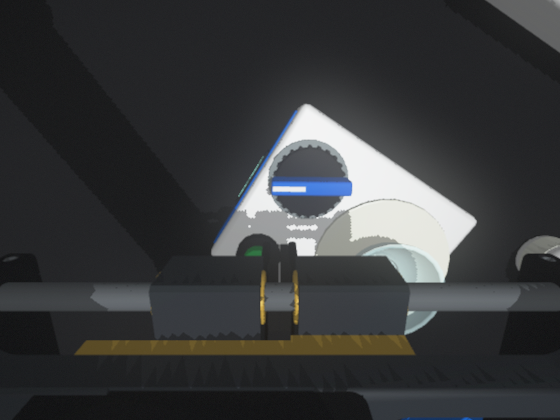

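The wrist view shows the blue bar level, from (272,187) to (352,187), with its white half on the left. The closed fingers are at about (280,300) and clear of it. Before descending I check the finger geometry from depth.

Run:
```python
from h import *
f=np.load("w1.npz"); c=viewer.calibration("wrist")
P=pts(c['K'],c['hand_eye'],f['d'],np.ones(f['d'].shape,bool))*1000
P=P[(abs(P[:,1])<70)&(P[:,0]<60)&(P[:,2]<15)]
for z in range(-90,15,6):
    s=P[(P[:,2]>=z)&(P[:,2]<z+6)]
    if len(s): print(z,len(s),np.percentile(s,[2,98],axis=0)[:,:2].round().tolist())
b=np.array([.494,-.156]); a=np.radians(218); dd=np.array([np.cos(a),np.sin(a)]); n=np.array([np.cos(a+np.pi/2),np.sin(a+np.pi/2)])
p=b+.022*dd+.030*n; print(p,go(*p,.120,128),go(*p,.089,128))
```

```text
-90 13910 [[22.0, -36.0], [37.0, 30.0]]
-84 9006 [[25.0, -68.0], [37.0, 68.0]]
-78 3623 [[31.0, -67.0], [37.0, 66.0]]
-72 1331 [[13.0, -33.0], [37.0, 30.0]]
-66 30 [[4.0, -6.0], [10.0, 4.0]]
-60 53 [[-2.0, -6.0], [8.0, 4.0]]
-54 53 [[-8.0, -6.0], [3.0, 4.0]]
-48 167 [[-10.0, -6.0], [-1.0, 4.0]]
-42 259 [[-11.0, -6.0], [-1.0, 4.0]]
-36 136 [[8.0, -7.0], [10.0, 4.0]]
-30 161 [[8.0, -8.0], [10.0, 5.0]]
-24 183 [[5.0, -9.0], [10.0, 6.0]]
-18 220 [[-1.0, -9.0], [10.0, 6.0]]
-12 173 [[8.0, -10.0], [10.0, 7.0]]
-6 159 [[8.0, -10.0], [10.0, 7.0]]
0 144 [[8.0, -10.0], [11.0, 7.0]]
6 30 [[8.0, -9.0], [10.0, 7.0]]
[ 0.49513361 -0.19318488] (array([-1.3,  6.3, 60.4]), np.float64(-0.001)) (array([-1.2,  6.4, 91.4]), np.float64(-0.001))
```

Call:
arm_command([
  [[-1,2,18],0],
  [[-1,4,36],0],
  [[-1,4,54],0],
  [[-1,4,70],0],
  [[-1,4,82],0],
])

```text
time_s: 2.65
tool_pos: [0.4926, -0.1858, 0.0972]
tool_rot: [-179.9, -0.1, 128.3]
force: [-0.4, 0.2, -0.6]
grip_width: 0.0005
grasp_force: 0.0
```

Call:
arm_command([
  [[0,0,4],0],
  [[0,0,8],0],
  [[0,0,9.5],0],
  [[0,0,9.5],0],
  [[0,0,9.5],0],
])

```text
time_s: 3.15
tool_pos: [0.4937, -0.1864, 0.0896]
tool_rot: [180.0, 0.0, 128.3]
force: [0.8, 1.5, 0.3]
grip_width: 0.0006
grasp_force: 0.0
```

```bash
cat >> h.py <<'E'
def look(name):
    """bar centre/angle in world and its place in tool axes (mm), from the wrist camera, white-line half included"""
    o=env.get_obs(); c=viewer.calibration("wrist"); K=c['K']; T=pose(o)@c['hand_eye']
    p,d=viewer.read_camera("wrist"); cv2.imwrite(f"pics/{name}.png",p)
    m=mask(p,*BLUE); P=pts(K,T,d,m); k=(P[:,2]>.09)&(P[:,2]<.105)&(np.hypot(P[:,0]-.494,P[:,1]+.156)<.045)
    q=P[k]; r=cv2.minAreaRect(q[:,:2].astype(np.float32))
    x=q[:,:2]-q[:,:2].mean(0); w=np.linalg.svd(x,full_matrices=False)[2][0]
    print(name,"t",o['time_s'],"tcp",o['tool_pos'].round(4),"yaw",round(o['tool_rot'][2],2),"F",o['force'].round(1))
    print(" bar n",len(q),"rect",np.round(r[0],4),np.round(r[1],4),"pca ang",round(np.degrees(np.arctan2(w[1],w[0]))%180,1),
      "in tool mm",(pose(o)[:3,:3].T@(np.r_[r[0],.086]-o['tool_pos'])*1000).round(1))
E
python3 -c "
from h import *
look('w2')"
```

```text
w2 t 3.15 tcp [ 0.4937 -0.1864  0.0896] yaw 128.28 F [0.8 1.5 0.3]
 bar n 2637 rect [ 0.4937 -0.1566] [0.0637 0.0128] pca ang 36.4 in tool mm [23.4 18.5  3.6]
```

```bash
cat >> h.py <<'E'
PIV=np.array([.4948,-.1558]); PHI0=37.4
def plan(ths,off=15.5,r=22.,z=.0893):
    for th in ths:
        yaw=PHI0+90-th; y=np.radians(yaw); tx=np.array([np.cos(y),np.sin(y)]); ty=np.array([np.sin(y),-np.cos(y)])
        t=PIV-(off*tx+r*ty)/1000; print(th,*go(*t,z,yaw))
E
python3 -c "
from h import *
plan([0],18); plan([0,2,4,6,8,10,12,14])"
```

```text
0 [ 5.7 -2.5  0.3] 0.015
0 [ 8.2 -2.4  0.3] 0.015
2 [ 9.  -2.9  0.3] 0.05
4 [ 9.8 -3.4  0.3] 0.085
6 [10.6 -3.9  0.3] 0.12
8 [11.5 -4.3  0.3] 0.155
10 [12.3 -4.7  0.3] 0.19
12 [13.2 -5.1  0.3] 0.225
14 [14.  -5.4  0.3] 0.26
```

Call:
arm_command([
  [[3,-1,0.3],0.01],
  [[5.7,-2.4,0.3],0.015],
  [[8.2,-2.4,0.3],0.015],
  [[9,-2.9,0.3],0.05],
  [[9.8,-3.4,0.3],0.085],
])

```text
time_s: 3.7
tool_pos: [0.485, -0.182, 0.089]
tool_rot: [180.0, 0.2, 123.3]
force: [2.6, -4.2, -1.5]
grip_width: 0.0005
grasp_force: 1.9
```

```bash
python3 -c "
from h import *
look('w3'); plan([4,6,8,10,12,13,14])"
```

```text
w3 t 3.7 tcp [ 0.485 -0.182  0.089] yaw 123.3 F [ 2.6 -4.2 -1.5]
 bar n 2670 rect [ 0.4944 -0.1573] [0.0635 0.0144] pca ang 32.5 in tool mm [15.5 21.4  3. ]
4 [ 0.8  0.7 -0.3] -0.003
6 [ 1.6  0.1 -0.3] 0.032
8 [ 2.4 -0.4 -0.3] 0.067
10 [ 3.2 -0.8 -0.3] 0.102
12 [ 4.  -1.3 -0.3] 0.136
13 [ 4.4 -1.5 -0.3] 0.154
14 [ 4.9 -1.7 -0.3] 0.171
```

Call:
arm_command([
  [[1.2,0,0],0.03],
  [[2,-0.4,0],0.06],
  [[2.8,-0.7,0],0.09],
  [[3.6,-1.1,0],0.12],
  [[4.2,-1.4,0],0.145],
])

```text
time_s: 4.25
tool_pos: [0.4807, -0.1781, 0.0888]
tool_rot: [-180.0, -0.0, 115.0]
force: [-0.7, -1.0, -0.2]
grip_width: 0.0006
grasp_force: 0.8
```

```bash
python3 -c "
from h import *
look('w4'); plan([14,17,20,23,26,29,32,35])"
```

```text
w4 t 4.25 tcp [ 0.4807 -0.1781  0.0888] yaw 115.02 F [-0.7 -1.  -0.2]
 bar n 2280 rect [ 0.494  -0.1577] [0.063  0.0155] pca ang 17.1 in tool mm [12.9 20.6  2.8]
14 [-0.7 -0.2 -0.6] 0.028
17 [ 0.5 -1.  -0.5] 0.08
20 [ 1.7 -1.7 -0.5] 0.132
23 [ 3.  -2.3 -0.5] 0.185
26 [ 4.3 -2.8 -0.5] 0.237
29 [ 5.6 -3.3 -0.5] 0.289
32 [ 7.  -3.7 -0.5] 0.342
35 [ 8.3 -4.1 -0.5] 0.394
```

Call:
arm_command([
  [[-0.3,-0.4,-0.3],0.04],
  [[0.3,-0.9,-0.5],0.08],
  [[1.1,-1.3,-0.5],0.11],
  [[1.9,-1.7,-0.5],0.145],
  [[2.8,-2.1,-0.5],0.18],
])

```text
time_s: 4.8
tool_pos: [0.4786, -0.1768, 0.0893]
tool_rot: [179.9, 0.1, 104.7]
force: [2.0, -3.7, -2.1]
grip_width: 0.0002
grasp_force: 1.9
```

```bash
sed -i 's/P\[:,2\]>.09)/P[:,2]>.0945)/' h.py; python3 -c "
from h import *
look('w5'); plan([23,25,27,29,31,33,35,36])"
```

```text
w5 t 4.8 tcp [ 0.4786 -0.1768  0.0893] yaw 104.74 F [ 2.  -3.7 -2.1]
 bar n 2280 rect [ 0.4941 -0.1566] [0.0631 0.0134] pca ang 12.7 in tool mm [15.6 20.1  3.3]
23 [ 0.8 -1.   0. ] 0.005
25 [ 1.5 -1.6  0. ] 0.039
27 [ 2.3 -2.1  0. ] 0.074
29 [ 3.2 -2.5  0. ] 0.109
31 [ 4. -3.  0.] 0.144
33 [ 4.8 -3.4  0. ] 0.179
35 [ 5.7 -3.8  0. ] 0.214
36 [ 6.1 -3.9  0. ] 0.231
```

View pics/w5.png

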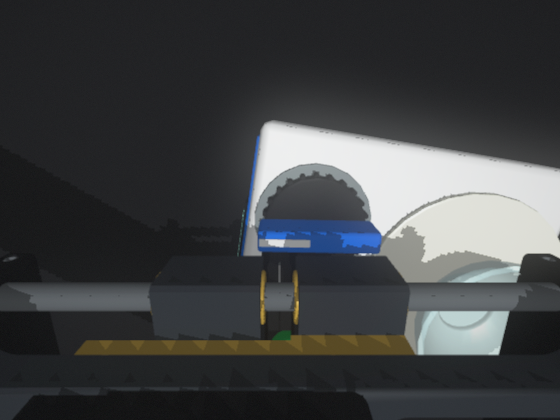

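The bar runs level from (258,237) to (381,237), with the fingers flush behind its white half. It has passed the first click and the resistance is building.

Call:
arm_command([
  [[1,-0.6,0],0.04],
  [[1.9,-1.2,0],0.08],
  [[2.8,-1.7,0],0.11],
  [[3.6,-2.1,0],0.145],
  [[4.4,-2.5,0],0.18],
])

```text
time_s: 5.35
tool_pos: [0.4749, -0.1736, 0.0894]
tool_rot: [179.9, 0.1, 94.4]
force: [0.8, -2.6, -0.7]
grip_width: 0.0006
grasp_force: 1.3
```

```bash
python3 -c "
from h import *
look('w6'); plan([33,35,37,39,41,43,45,47])"
```

```text
w6 t 5.35 tcp [ 0.4749 -0.1736  0.0894] yaw 94.44 F [ 0.8 -2.6 -0.7]
 bar n 2283 rect [ 0.4944 -0.157 ] [0.0635 0.0132] pca ang 2.0 in tool mm [15.  20.7  3.4]
33 [ 0.  -0.5  0. ] -0.001
35 [ 0.8 -1.   0. ] 0.034
37 [ 1.6 -1.5  0. ] 0.069
39 [ 2.4 -2.   0. ] 0.104
41 [ 3.3 -2.4  0. ] 0.139
43 [ 4.1 -2.8  0. ] 0.174
45 [ 5.  -3.2  0. ] 0.209
47 [ 5.8 -3.6  0. ] 0.244
```

Call:
arm_command([
  [[0.6,-0.5,0],0.03],
  [[1.4,-1,0],0.065],
  [[2.2,-1.4,0],0.1],
  [[3,-1.8,0],0.135],
  [[3.8,-2.2,0],0.17],
])

```text
time_s: 5.9
tool_pos: [0.4721, -0.1696, 0.0893]
tool_rot: [180.0, 0.0, 84.7]
force: [1.8, -3.9, -1.4]
grip_width: 0.0008
grasp_force: 1.8
```

```bash
python3 -c "
from h import *
look('w7'); plan([43,45,47,49,51,53,55,57])"
```

```text
w7 t 5.9 tcp [ 0.4721 -0.1696  0.0893] yaw 84.74 F [ 1.8 -3.9 -1.4]
 bar n 2253 rect [ 0.4941 -0.1568] [0.0127 0.0633] pca ang 170.4 in tool mm [14.7 20.7  3.3]
43 [ 0.4 -0.8  0. ] 0.004
45 [ 1.2 -1.3  0. ] 0.039
47 [ 2.  -1.8  0. ] 0.074
49 [ 2.8 -2.2  0. ] 0.109
51 [ 3.6 -2.7  0. ] 0.144
53 [ 4.5 -3.1  0. ] 0.179
55 [ 5.3 -3.5  0. ] 0.214
57 [ 6.2 -3.8  0. ] 0.249
```

Call:
arm_command([
  [[0.8,-0.7,0],0.035],
  [[1.6,-1.2,0],0.07],
  [[2.4,-1.7,0],0.105],
  [[3.3,-2.2,0],0.14],
  [[4.2,-2.6,0],0.18],
])

```text
time_s: 6.45
tool_pos: [0.4699, -0.1661, 0.0894]
tool_rot: [179.9, 0.1, 74.4]
force: [0.5, -4.8, -0.5]
grip_width: 0.001
grasp_force: 2.3
```

```bash
python3 -c "
from h import *
look('w8'); plan([55,57,59,61,63,65,67,69])"
```

```text
w8 t 6.45 tcp [ 0.4699 -0.1661  0.0894] yaw 74.41 F [ 0.5 -4.8 -0.5]
 bar n 2278 rect [ 0.4941 -0.1569] [0.0134 0.0637] pca ang 163.4 in tool mm [15.4 20.8  3.4]
55 [ 1.6 -1.2  0.1] 0.033
57 [ 2.4 -1.7  0.1] 0.068
59 [ 3.2 -2.2  0.1] 0.103
61 [ 4.1 -2.6  0.1] 0.138
63 [ 4.9 -3.   0.1] 0.173
65 [ 5.8 -3.4  0.1] 0.208
67 [ 6.6 -3.8  0.1] 0.243
69 [ 7.5 -4.1  0.1] 0.278
```

Call:
arm_command([
  [[0.7,-0.6,0],0.02],
  [[1.4,-1.1,0],0.05],
  [[2.1,-1.5,0],0.08],
  [[2.8,-1.9,0],0.11],
  [[2.8,-1.9,0],0.11],
])

```text
time_s: 7.0
tool_pos: [0.4685, -0.1611, 0.0892]
tool_rot: [-180.0, -0.0, 68.2]
force: [-0.3, -1.4, 0.3]
grip_width: 0.0009
grasp_force: 1.1
```

```bash
python3 -c "
from h import *
look('w9'); plan([61,63,65,67,69,71,73,75,77,79])"
```

```text
w9 t 7.0 tcp [ 0.4685 -0.1611  0.0892] yaw 68.18 F [-0.3 -1.4  0.3]
 bar n 1935 rect [ 0.494 -0.157] [0.0132 0.063 ] pca ang 150.5 in tool mm [13.3 22.2  3.2]
61 [-0.1 -0.  -0.1] 0.032
63 [ 0.7 -0.5 -0.1] 0.066
65 [ 1.5 -1.  -0.1] 0.101
67 [ 2.3 -1.4 -0.1] 0.136
69 [ 3.2 -1.8 -0.1] 0.171
71 [ 4.  -2.2 -0.1] 0.206
73 [ 4.9 -2.6 -0.1] 0.241
75 [ 5.8 -2.9 -0.1] 0.276
77 [ 6.7 -3.2 -0.1] 0.311
79 [ 7.6 -3.5 -0.1] 0.346
```

Call:
arm_command([
  [[0.7,-0.5,0],0.06],
  [[1.5,-1,0],0.1],
  [[2.3,-1.4,0],0.136],
  [[3.2,-1.8,0],0.171],
  [[4,-2.2,0],0.2],
])

```text
time_s: 7.55
tool_pos: [0.4674, -0.1579, 0.0892]
tool_rot: [-180.0, 0.1, 56.6]
force: [-1.2, -4.9, 0.7]
grip_width: 0.0007
grasp_force: 2.5
```

```bash
python3 -c "
from h import *
look('w10'); plan([71,73,75,77,79,81])"
```

```text
w10 t 7.55 tcp [ 0.4674 -0.1579  0.0892] yaw 56.62 F [-1.2 -4.9  0.7]
 bar n 2262 rect [ 0.4941 -0.1569] [0.0132 0.0635] pca ang 145.7 in tool mm [15.5 21.8  3.2]
71 [ 1.3 -0.3 -0.1] 0.003
73 [ 2.1 -0.8 -0.1] 0.038
75 [ 2.9 -1.3 -0.1] 0.073
77 [ 3.7 -1.8 -0.1] 0.107
79 [ 4.5 -2.2 -0.1] 0.142
81 [ 5.4 -2.7 -0.1] 0.177
```

Call:
arm_command([
  [[0.7,-0.3,0],0.03],
  [[1.4,-0.7,0],0.06],
  [[2,-1.1,0],0.09],
  [[2.6,-1.4,0],0.115],
  [[3,-1.6,0],0.13],
])

```text
time_s: 8.1
tool_pos: [0.4683, -0.1526, 0.0891]
tool_rot: [-179.9, -0.1, 49.2]
force: [-0.5, 1.0, 0.4]
grip_width: 0.0004
grasp_force: 0.2
```

```bash
python3 -c "
from h import *
look('w11'); plan([77,79,81,83])"
```

```text
w11 t 8.1 tcp [ 0.4683 -0.1526  0.0891] yaw 49.19 F [-0.5  1.   0.4]
 bar n 1897 rect [ 0.4944 -0.1568] [0.0131 0.0631] pca ang 130.9 in tool mm [13.9 22.6  3.1]
77 [-1.5  0.6 -0.3] -0.021
79 [-0.7  0.1 -0.3] 0.014
81 [ 0.1 -0.4 -0.3] 0.049
83 [ 0.9 -0.9 -0.3] 0.084
```

Call:
arm_command([
  [[-3,0,0],0],
  [[-6,0,0],0],
  [[-10,0,0],0],
  [[-13,0,0],0],
  [[-15,0,0],0],
])

```text
time_s: 8.65
tool_pos: [0.4584, -0.1652, 0.0893]
tool_rot: [-180.0, -0.0, 49.2]
force: [-0.3, -0.3, 1.3]
grip_width: 0.0003
grasp_force: 0.0
```

```bash
python3 -c "
from h import *
look('w12')"
```

```text
w12 t 8.65 tcp [ 0.4584 -0.1652  0.0893] yaw 49.18 F [-0.3 -0.3  1.3]
 bar n 2417 rect [ 0.4944 -0.1569] [0.0123 0.0633] pca ang 126.8 in tool mm [29.8 21.8  3.3]
```

The dial now reads about 90.6° turned, so it rests in the fourth click. Next I raise the tool and move over the button.

Call:
arm_command([
  [[0,0,-10],0],
  [[0,0,-20],0],
  [[0,0,-30],0],
  [[0,0,-37],0],
  [[0,0,-41],0],
])

```text
time_s: 9.2
tool_pos: [0.4593, -0.1649, 0.1314]
tool_rot: [179.9, -0.1, 49.2]
force: [-0.5, -0.0, 0.2]
grip_width: 0.0006
grasp_force: 0.0
```

Run:
```python
from h import *
o=env.get_obs(); c=viewer.calibration("wrist"); K=c['K'];T=pose(o)@c['hand_eye']
p,d=viewer.read_camera("wrist"); cv2.imwrite("pics/w13.png",p)
m=mask(p,*GREEN); P=pts(K,T,d,m); k=np.hypot(P[:,0]-.503,P[:,1]+.240)<.03; q=P[k]; print(len(q))
if len(q): print(np.percentile(q,[2,50,98],axis=0).round(4).tolist(), cv2.minEnclosingCircle(q[:,:2].astype(np.float32)))
for z in (.13,.095,.074): print(go(.503,-.241,z,49.2))
```

```text
377
[[0.5037, -0.2561, 0.0725], [0.5095, -0.2384, 0.0821], [0.5147, -0.2285, 0.0837]] ((0.5039499998092651, -0.24396604299545288), 0.016404900699853897)
(array([-29.1,  82.7,   1.7]), np.float64(0.0))
(array([-29.2,  82.6,  36.7]), np.float64(0.0))
(array([-29.2,  82.6,  57.7]), np.float64(0.0))
```

Call:
arm_command([
  [[-8,22,0],0],
  [[-15,44,0],0],
  [[-23,65,0],0],
  [[-28,79,0],0],
  [[-29,83,0],0],
])

```text
time_s: 9.75
tool_pos: [0.5026, -0.2427, 0.13]
tool_rot: [180.0, 0.1, 49.1]
force: [-0.0, 0.2, -1.1]
grip_width: 0.0002
grasp_force: 0.0
```

Call:
arm_command([
  [[0,0,10],0],
  [[0,0,20],0],
  [[0,0,30],0],
  [[0,0,36],0],
  [[0,0,38],0],
])

```text
time_s: 10.25
tool_pos: [0.5019, -0.2403, 0.0911]
tool_rot: [-179.9, 0.0, 49.2]
force: [0.2, -0.1, 0.2]
grip_width: 0.0008
grasp_force: 0.0
```

```bash
python3 -c "
from h import *
o=env.get_obs(); print(o['tool_pos'],o['force'])"
```

```text
[ 0.50187064 -0.24029845  0.09111585] [ 0.18144172 -0.05785019  0.1683264 ]
```

Now I press in small steps, watching the force.

Call:
arm_command([
  [[0,0,1],0],
  [[0,0,2],0],
  [[0,0,3],0],
  [[0,0,4],0],
  [[0,0,5],0],
])

```text
time_s: 10.75
tool_pos: [0.5028, -0.2412, 0.0875]
tool_rot: [180.0, -0.0, 49.2]
force: [-0.4, 0.3, 2.0]
grip_width: 0.0005
grasp_force: 1.2
```

Call:
arm_command([
  [[0,0,1],0],
  [[0,0,2],0],
  [[0,0,2.5],0],
  [[0,0,2.5],0],
  [[0,0,2.5],0],
])

```text
time_s: 11.25
tool_pos: [0.5028, -0.2412, 0.0849]
tool_rot: [180.0, -0.0, 49.2]
force: [0.2, 0.1, 3.2]
grip_width: 0.0006
grasp_force: 1.8
```

Call:
arm_command([
  [[0,0,1],0],
  [[0,0,2],0],
  [[0,0,3],0],
  [[0,0,3],0],
  [[0,0,3],0],
])

```text
time_s: 11.75
tool_pos: [0.5029, -0.2413, 0.0841]
tool_rot: [-180.0, -0.1, 49.2]
force: [-6.5, 4.4, 21.1]
grip_width: 0.0004
grasp_force: 10.7
```

The force rose to 21 N at a hard stop, so the button is fully in. Now I release it and retreat upward.

Call:
arm_command([
  [[0,0,-4],0],
  [[0,0,-10],0],
  [[0,0,-20],0],
  [[0,0,-35],0],
  [[0,0,-50],0],
])

```text
time_s: 12.25
tool_pos: [0.5023, -0.2413, 0.1328]
tool_rot: [-180.0, 0.0, 49.2]
force: [0.3, 0.0, 0.5]
grip_width: 0.0001
grasp_force: 0.0
```

Call:
arm_command([
  [[-10,0,-30],0],
  [[-10,0,-60],0],
  [[-10,0,-80],0],
  [[-10,0,-80],0],
  [[-10,0,-80],0],
])

```text
time_s: 12.75
tool_pos: [0.4962, -0.2487, 0.2123]
tool_rot: [180.0, -0.1, 49.2]
force: [-0.2, -0.9, -0.0]
grip_width: 0.0005
grasp_force: 0.0
```

Run:
```python
from h import *
look('w14')
p,d=viewer.read_camera("scene"); cv2.imwrite("pics/s2.png",p)
c=viewer.calibration("scene"); P=pts(c['K'],c['T'],d,mask(p,*GREEN,(190,205,212,225))); print(np.percentile(P[:,2],[50,90]) if len(P) else 0)
P=pts(c['K'],c['T'],d,mask(p,*BLUE,(205,185,250,230))); P=P[P[:,2]>.088]
if len(P)>5: print(cv2.minAreaRect(P[:,:2].astype(np.float32)))
```

```text
w14 t 12.75 tcp [ 0.4962 -0.2487  0.2123] yaw 49.22 F [-0.2 -0.9 -0. ]
 bar n 870 rect [ 0.4943 -0.1572] [0.0121 0.0629] pca ang 127.2 in tool mm [ 67.9 -61.3 126.3]
[0.08007958 0.0830483 ]
((0.4956970512866974, -0.15486860275268555), (0.015724094584584236, 0.06693419814109802), 36.16615676879883)
```

View pics/s2.png

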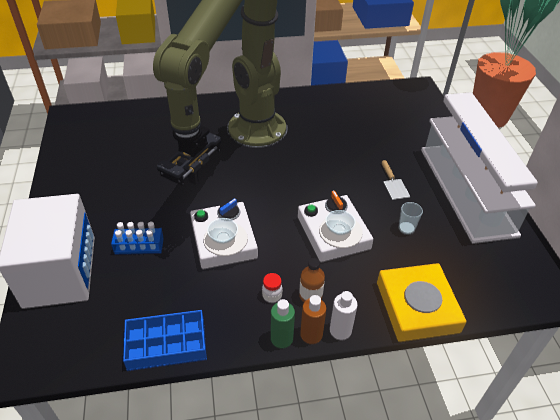

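The scene view shows the bar at (229,208) turned by 90°, and the green button at (201,215) out again at its starting height. All other items are where they started, and the gripper at (190,155) is clear.

```bash
python3 -c "
from cell import env
print(env.sign_off())"
```

```text
the job is handed in; nothing more can be done
None
```

The blue dial was pushed clockwise four clicks (about 90° by camera), its green button was pressed fully in and released, nothing else visibly moved, and the job was handed in at about 13 s; the hand-in returned no verdict.

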